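# Seat the proud cuvette in the photometer

### The job

One of the three cuvettes in the photometer was not pushed home and stands higher than the others. Press the photometer's cover to pop it open, push the proud cuvette straight down with a fingertip until it is fully home and level with the other two, then push the cover down again until it latches shut and stays closed by itself. Do not lift any cuvette, and leave everything else where it stands.

Things in the scene. Friction and masses are not known exactly. Their poses are not given: they have to be found in the camera images.
- photometer: benchtop cuvette photometer, cream, fixed, 270 x 270 mm, 100 mm high, sloping front console with display and keypad; origin under its centre, front towards its -x, z up. The sample compartment in its flat deck (100 mm above the bench) reaches from x = -20 to 99 mm and y = -63 to 63 mm and lies under the dark grey cover
- cover (a joint): push-latch cover of the photometer, rad: 0 closed and latched, 1.83 fully open (leaning back past upright), -0.041 pressed in to its rigid stop (5 mm at the pad). Pressed in to the stop with 3 to 4 N and let go, it springs up fully open in about 2 s: get the finger out of its way. Swung down (1 to 3 N at the free edge) to the stop and let go, it stays latched at 0; not pressed that far, it springs open again
- cover_pad (a point): centre of the ribbed black finger pad (26 x 60 mm) on the cover's outer face, 120 mm from the hinge axis and 20 mm from the free edge; moves with the cover
- cover_hinge (a point): middle of the cover's hinge axis, at the photometer's rear, 112 mm above the bench; the axis runs along the photometer's y. The cover is a flat slab 150 mm wide and 15 mm thick that reaches from here 140 mm to its free edge, when closed towards the photometer's -x (front) and level: its top is then 10 mm above the axis, its underside 5 mm below
- holder_top (a point): centre of the top face of the black cuvette holder block (42 x 100 mm) in the compartment, 76 mm above the bench, 65 mm in front of the hinge axis; three square wells in a row along the photometer's y, 27 mm apart; any cuvette may be in any well
- cuvette_a (a joint): height in m of cuvette a above its seat in the well: 0 fully seated, larger when it stands proud (slides straight up and down, at most 0.03; a spring clip holds it wherever it is left and yields to about 3 N)
- cuvette_a_top (a point): centre of the top of cuvette a: a clear square cuvette, 12.5 x 12.5 mm, 47 mm tall, with a white stopper. Seated, the top is 12 mm above the black holder block and 12 mm below the photometer's deck
- cuvette_b (a joint): height in m of cuvette b above its seat in the well: 0 fully seated, larger when it stands proud (slides straight up and down, at most 0.03; a spring clip holds it wherever it is left and yields to about 3 N)
- cuvette_b_top (a point): centre of the top of cuvette b: a clear square cuvette, 12.5 x 12.5 mm, 47 mm tall, with a white stopper. Seated, the top is 12 mm above the black holder block and 12 mm below the photometer's deck
- cuvette_c (a joint): height in m of cuvette c above its seat in the well: 0 fully seated, larger when it stands proud (slides straight up and down, at most 0.03; a spring clip holds it wherever it is left and yields to about 3 N)
- cuvette_c_top (a point): centre of the top of cuvette c: a clear square cuvette, 12.5 x 12.5 mm, 47 mm tall, with a white stopper. Seated, the top is 12 mm above the black holder block and 12 mm below the photometer's deck
- timer: loose bystander: white digital bench timer, 66 mm wide, 28 mm deep, 60 mm tall, standing; origin under its centre
- reagent: loose bystander: amber glass bottle, 62 mm in diameter, 125 mm tall, standing; origin under its centre
- buffer: loose bystander: white plastic bottle, 54 mm in diameter, 105 mm tall, standing; origin under its centre
- rack: loose bystander: blue tube rack, 70 x 150 mm, with capped tubes up to 63 mm high; origin under its centre
- cuvette_tray: loose bystander: white tray of spare cuvettes, 85 x 85 mm, 50 mm high; origin under its centre
- pen: loose bystander: marker pen lying on the bench, 116 mm long, 14 mm thick; origin under its middle, x along the pen
- vial: loose bystander: small white capped vial, 24 mm in diameter, 21 mm tall, standing on the photometer's deck beside the cover; origin under its centre

How it is judged (in metres and radians):
On the way, in this order (a step that is already met when the one before it is completed fails the run):
1. the cover has popped open (past 1.2 rad) (value of joint cover above 1.2 rad), for 0.2 s.
2. the proud cuvette is pushed home, all three within 2 mm of their seats (value of joint each of cuvette_a, cuvette_b, cuvette_c below 0.002 m), for 0.2 s.
3. the cover is shut and latched (within 0.012 rad of closed) (value of joint cover between -0.012 and 0.012 rad), for 0.2 s.
At the end, for the whole second after the job is handed in: the cover is shut and held by its latch (within 0.012 rad of 0, at rest), all three cuvettes are within 2 mm of fully seated, and every bystander is within 20 mm of where it stood (all of step 2 and all of step 3 and velocity of joint cover between -0.02 and 0.02 rad/s and distance of each of timer, reagent, buffer, rack, cuvette_tray, pen, vial from where it was at the start of the episode below 0.02 m); the robot touches nothing.
It fails at once if a cuvette is lifted (the proud one 4 mm above its highest possible start, a seated one 4 mm) (value of joint cuvette_a above 0.017 m or value of joint any of cuvette_b, cuvette_c above 0.004 m).
It fails at once if a bystander is moved by more than 20 mm (distance of any of timer, reagent, buffer, rack, cuvette_tray, pen, vial from where it was at the start of the episode above 0.02 m).
It also fails if it takes over 54 s, if anything falls off the work surface, if the arm or the gripper's body presses on something with over 40 N, if the wrist force passes 120 N, or if a joint passes its speed limit or range.

### The arm

A 6-joint arm with a two-finger parallel gripper is mounted at the origin on the work surface. World frame = base frame: x ahead of the robot, y to its left, z up, the work surface at z = 0. Lengths are in mm, angles in rad, forces in N, time in s.
With the tool pointing down it reaches from about 300 to 750 mm from the base axis. Payload 8.5 kg.
Tool frame: the origin (TCP) lies at the very end of the fingers, on their centre line; the grasp point (between the pads) lies r.grip_point_offset behind it (r.grip_point_offset is the distance from the TCP to the grasp point, in mm); z points along the fingers, y is the line along which they close (so a half turn about z gives the same grasp; the last joint's range is limited). The gripper opens to 88 mm and grips with 3 to 60 N. Pads are 18 mm wide; open, the fingers measure 123 mm over their backs; the gripper's body (75 mm by 187 mm) begins 45 mm behind the grasp point.
Start: joints at [0.926, 0.381, 1.297, -0, 1.464, -0.215], TCP at [229.168, 499.962, 238.748] pointing down, gripper open.
Joint ranges: [-3.11, 3.11], [-0.89, 2.33], [0.22, 2.48], [-1.42, 4.56], [0.17, 2.85], [-2.88, 2.88]. Speed limits (rad/s): [2.39, 2.39, 3.14, 3.14, 3.14, 3.14].

### API

Orientations are given as a unit quaternion [w, x, y, z].
In Python, from bench import r gives the robot as it stands. The module is installed in compiled form; this text tells all that it offers.
- The arm moves only by the tool step_arm, never from a script. Its argument "increments" is a list that holds one entry, the list of rows, each a list of 7 numbers: the shift along the tool's x, y, z in cm, then the turn, a rotation vector about the tool's x, y, z in degrees, then the gripper command: -1 is fully open, 1 is shut, values between are in proportion. In form: [[[dx, dy, dz, ax, ay, az, fingers], ...]]. A call has 1 to 5 rows; each row shifts and turns the commanded pose from where the row before left it, along the tool's axes as they then stand; what a row does not reach is not made up. A row lasts 1/8 s, in which the tool goes at most 62.5 mm and 10.7 degrees, less where a joint would pass 70% of its speed; a pose out of reach is approached as far as the arm can. A call with a gripper value outside its range is refused whole. The fingers move at their own pace and stop on an object; the grip force is fixed at half the most. Time passes only in rows, so rows that do not move let the fingers close. It gives the time, the measured TCP pose, the force, the opening and the grip force at its end, in the units of the state.
- r.read_state(): the state, without advancing time (a new reading comes with each control period).
- r.grab_frame(name): name is "side" or "top" or "wrist"; returns a dict with "frame" (480x640x3 uint8, blue, green, red), "depth" (480x640 float32, mm along the optical axis (not along the pixel's ray), 0 where there is no reading), "mtx" (3x3 intrinsics, pixels), "dist_coeffs" ([k1, k2, p1, p2, k3] as OpenCV has them; the pictures are not rectified), "rvec" (rotation vector, rad) and "tvec" (3), from world to camera coordinates, as OpenCV has them. Camera axes: x right, y down, z forward; pixel columns grow to the right and rows downward; lengths in mm; the calibration is good to about 2 mm. A picture is of the moment at which its call begins.
- r.sign_off(): hands the job in; it is judged then, once.
Trained networks look in the newest picture that a camera, given by its name, has taken for a name from the list of things; names that differ only in an ending like _2 or _b are one class to them, and where a whole thing is asked for, a point or a joint stands for the part that bears it (a point fixed in the world has none). Each returns a list of dicts, best first, with "confidence" (0 to 1); they miss things now and then, are a little off and sometimes report something else, mostly with a low value. They report only what shows in the picture. A call takes as long as a camera call.
- r.regions_of(target, camera): "region" (480x640 bool, what is visible of it) and "rect" ([left, top, right, bottom] in pixels, round what is visible of it).
- r.pinpoint(target, camera): "xy" ([column, row] in pixels: a listed point, or the origin of a listed thing).
The state is a dict: "t": time; "joint_pos": joint angles; "joint_velocities": joint speeds; "tau": joint torques, N m; "eef_pos": TCP position; "ee_rot": TCP orientation; "force": force on the tool from outside, world axes, zero at the start; "wrist_torque": the same for the moment, N m; "gripper_width": finger opening in mm; "finger_force": force on a finger pad.
Only numpy, scipy, OpenCV 4.12 (cv2) and the standard library are available. Lean on these libraries where they do the work, as an engineer would, in place of code of your own. Each camera call takes 0.05 s, during which the arm holds its last target. There are 200 camera calls.

## Working session

There is one attempt and no reset: what is moved stays moved. The work goes in short steps, Python scripts to look and compute and a tool call to move; the robot and the scene stay as the last step left them, time stands still between calls to the robot, and variables do not carry over. Pictures are saved under pics/ and viewed, at most 10 in all, crops included, and the job is handed in when it is done.

Besides the shell and the picture viewer there is one more tool, called after "Emit:" as name(argument=value, ...), one argument or row to a line, values as JSON. step_arm: Moves the arm, as the interface text tells. Its arguments: {"type":"object","properties":{"increments":{"type":"array"}},"required":["increments"]}

```bash
mkdir -p pics
cat > h.py <<'E'
import numpy as np, cv2
from bench import r
def world(f,px,depth=None,z=None):
    px=np.asarray(px,float)
    n=cv2.undistortPoints(px.reshape(1,1,2),f["mtx"],f["dist_coeffs"]).ravel()
    R=cv2.Rodrigues(f["rvec"])[0]; t=np.ravel(f["tvec"])
    ray=R.T@np.array([n[0],n[1],1.]); c=-R.T@t
    if z is not None: s=(z-c[2])/ray[2]
    else:
        u,v=np.round(px).astype(int); d=f["depth"][max(v-1,0):v+2,max(u-1,0):u+2]; d=d[d>0]
        s=np.median(d) if d.size else np.nan
    return c+s*ray
def pix(f,p):
    return cv2.projectPoints(np.array([p],float),f["rvec"],f["tvec"],f["mtx"],f["dist_coeffs"])[0].ravel()
E
python3 - <<'E'
from h import *
print(r.read_state(), r.grip_point_offset)
ims=[]
for c in ["side","top"]:
    f=r.grab_frame(c); im=f["frame"].copy()
    for n,z in [("photometer",0),("cover_pad",122),("cover_hinge",112),("vial",100),("timer",0),("reagent",0),("buffer",0),("rack",0),("cuvette_tray",0),("pen",0)]:
        for d in r.pinpoint(n,c)[:2]:
            xy=d["xy"]; print(c,n,round(d["confidence"],2),np.round(xy),"z-plane",np.round(world(f,xy,z=z)),"depth",np.round(world(f,xy)))
            if d["confidence"]>.4: cv2.circle(im,tuple(int(v) for v in xy),4,(0,0,255),1); cv2.putText(im,n[:8],tuple(int(v) for v in xy),0,.4,(0,0,255),1)
    cv2.imwrite(f"pics/{c}0.png",im)
E
```

```text
{'t': 0.0, 'joint_pos': array([ 9.25659016e-01,  3.81174887e-01,  1.29827913e+00,  1.07163445e-05,
        1.46353769e+00, -2.15309005e-01]), 'joint_velocities': array([ 0.00114111,  0.00015489, -0.00014169,  0.00101842,  0.00309325,
        0.00109194]), 'tau': array([ 1.11270660e-03, -4.37916470e+01, -2.24564016e+01,  7.14326114e-02,
        3.50585044e-02, -7.45412581e-05]), 'eef_pos': array([229.02716033, 499.74260718, 238.14289458]), 'ee_rot': array([-2.96595182e-04,  2.13264069e-01,  9.76994344e-01, -6.33557874e-04]), 'force': array([ 0.13084974, -0.0884118 , -0.2036411 ]), 'wrist_torque': array([ 0.02245755,  0.04825052, -0.01073043]), 'finger_force': 0.0, 'gripper_width': 88.28365110886948} 18.700000000000003
side photometer 0.75 [338. 275.] z-plane [480.  18.   0.] depth [460.  95. 100.]
side cover_pad 0.56 [358. 239.] z-plane [447.  24. 122.] depth [447.  25. 122.]
side cover_hinge 0.57 [292. 232.] z-plane [566.  37. 112.] depth [562.  46. 122.]
side vial 0.62 [300. 282.] z-plane [516. 129. 100.] depth [510. 144. 121.]
side timer 0.73 [319. 379.] z-plane [446. 235.   0.] de
[... 675 characters left out ...]
47 [279. 246.] z-plane [510. 132. 100.] depth [507. 131. 121.]
top timer 0.83 [234. 279.] z-plane [448. 233.   0.] depth [445. 224.  57.]
top timer 0.52 [331. 269.] z-plane [475.  28.   0.] depth [465.  31. 121.]
top reagent 0.82 [228. 229.] z-plane [555. 250.   0.] depth [542. 236.  91.]
top buffer 0.62 [413. 210.] z-plane [ 607. -146.    0.] depth [ 595. -135.   70.]
top rack 0.61 [442. 247.] z-plane [ 528. -210.    0.] depth [ 522. -200.   49.]
top cuvette_tray 0.82 [427. 310.] z-plane [ 393. -176.    0.] depth [ 392. -169.   39.]
top cuvette_tray 0.56 [442. 246.] z-plane [ 530. -209.    0.] depth [ 523. -196.   59.]
top pen 0.77 [227. 336.] z-plane [327. 242.   0.] depth [328. 240.  12.]
```

View pics/top0.png

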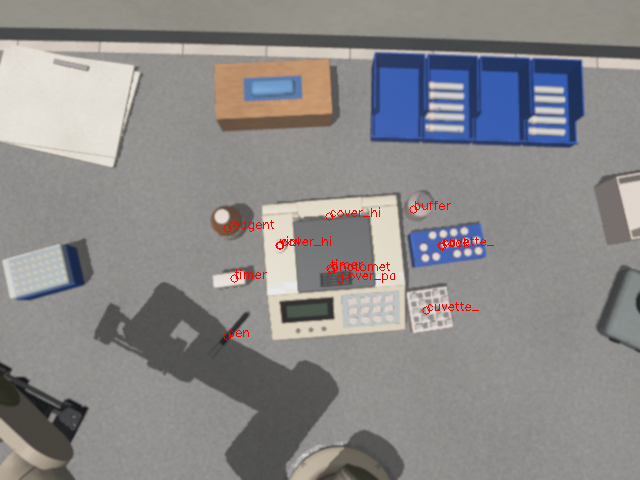

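View pics/side0.png

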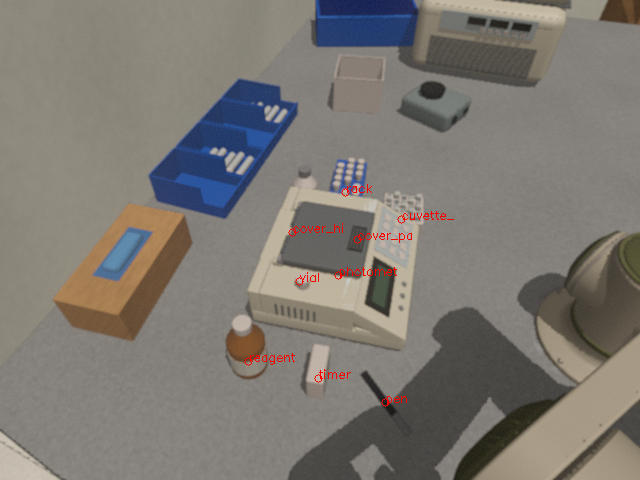

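Run:
```python
from h import *
for c in ["top"]:
    f=r.grab_frame(c); g=r.regions_of("cover_pad",c)
    for n in ["cover_pad","photometer"]:
        g=r.regions_of(n,c)
        for q in g[:2]:
            m=q["region"].astype(np.uint8); 
            cn=max(cv2.findContours(m,0,1)[0],key=cv2.contourArea)
            b=cv2.boxPoints(cv2.minAreaRect(cn))
            print(n,q["confidence"],q["rect"],[np.round(world(f,p,z=122 if n=="cover_pad" else 100)).tolist() for p in b])
```

```text
cover_pad 0.6 [293.4, 214.2, 372.9, 291.7] [[563.0, 109.0, 122.0], [579.0, -41.0, 122.0], [433.0, -54.0, 122.0], [418.0, 93.0, 122.0]]
photometer 0.69 [260.0, 195.1, 404.8, 338.5] [[594.0, 177.0, 100.0], [622.0, -102.0, 100.0], [351.0, -124.0, 100.0], [324.0, 147.0, 100.0]]
```

The top view shows the photometer nearly square to the robot, yawed about 6°. The cover is closed at columns 293–373, rows 214–292, the pad is near (337,279) and the vial near (279,246). The side view agrees: pad (357,239), hinge (292,232). From these I estimate the pad at (448,21) and the hinge at (568,34). First I'll align the yaw and move above the pad.

Emit:
step_arm(
  increments=[
    [[0, 0, 0, 0, 0, -7.6, 1], [0, 0, 0, 0, 0, -7.6, 1], [0, 0, 0, 0, 0, -7.7, 1], [0, 0, 0, 0, 0, -7.7, 1], [-1.4, -4.0, 0, 0, 0, 0, 1]],
  ],
)

```text
t: 1.92
eef_pos: [246.9, 462.3, 238.4]
ee_rot: [-0.0, -0.054, 0.999, 0.0]
force: [0.1, 0.0, 0.6]
gripper_width: 40.1
finger_force: 0.0
```

Emit:
step_arm(
  increments=[
    [[-1.4, -4.0, 0, 0, 0, 0, 1], [-1.4, -4.0, 0, 0, 0, 0, 1], [-1.4, -4.0, 0, 0, 0, 0, 1], [-1.4, -4.0, 0, 0, 0, 0, 1], [-1.4, -4.0, 0, 0, 0, 0, 1]],
  ],
)

```text
t: 2.55
eef_pos: [338.1, 268.8, 238.9]
ee_rot: [0.0, -0.052, 0.999, 0.0]
force: [0.1, 0.6, -0.2]
gripper_width: 0.3
finger_force: 0.0
```

Emit:
step_arm(
  increments=[
    [[-1.4, -4.0, 0, 0, 0, 0, 1], [-1.4, -4.0, 0, 0, 0, 0, 1], [-1.4, -4.0, 0, 0, 0, 0, 1], [-1.4, -4.0, 0, 0, 0, 0, 1], [0, 0, 0, 0, 0, 0, 1]],
  ],
)

```text
t: 3.18
eef_pos: [411.0, 114.9, 238.7]
ee_rot: [0.0, -0.05, 0.999, -0.0]
force: [0.0, 0.5, 0.6]
gripper_width: 0.2
finger_force: 0.0
```

```bash
cat >> h.py <<'E'
from scipy.spatial.transform import Rotation as Ro
def delta(t):
    s=r.read_state(); q=s["ee_rot"]; R=Ro.from_quat(q[[1,2,3,0]])
    return R.inv().apply(np.array(t)-s["eef_pos"])/10
def show():
    s=r.read_state(); q=s["ee_rot"]; M=Ro.from_quat(q[[1,2,3,0]]).as_matrix()
    print("t",s["t"],"pos",np.round(s["eef_pos"],1),"yaw of tool y",np.degrees(np.arctan2(M[1,1],M[0,1])).round(1),"tilt",np.round(M[:2,2],3),"F",np.round(s["force"],1),"w",round(s["gripper_width"],1))
E
python3 - <<'E'
from h import *
show()
f=r.grab_frame("wrist"); im=f["frame"].copy()
for n in ["cover_pad","cover_hinge"]:
    for d in r.pinpoint(n,"wrist")[:2]:
        xy=d["xy"];print(n,d["confidence"],xy,world(f,xy,z=122 if n=="cover_pad" else 112),world(f,xy)); cv2.circle(im,tuple(int(v) for v in xy),5,(0,0,255),2)
cv2.imwrite("pics/w1.png",im)
f=r.grab_frame("top");print([ (d["confidence"],world(f,d["xy"],z=122)) for d in r.pinpoint("cover_pad","top")[:1]])
E
```

```text
t 3.175 pos [411.  114.9 238.7] yaw of tool y 95.8 tilt [ 0. -0.] F [0.  0.5 0.6] w 0.2
cover_pad 0.72 [189.4, 274.3] [448.54298343  25.9348861  122.        ] [447.31090282  26.90789152 125.06870511]
cover_hinge 0.5 [326.9, 343.8] [500.95957169 132.9360038  112.        ] [401.16866542 118.34693713 284.67358986]
[(0.56, array([447.88226442,  12.15691533, 122.        ]))]
```

View pics/w1.png

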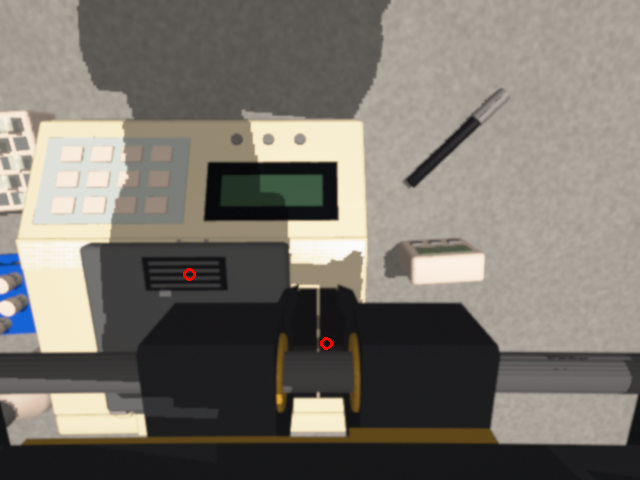

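The wrist picture shows the pad centred near (185,273), with the cover edges parallel to the image rows, so the yaw is right. That puts the pad at about (448,25). I'll move over it.

Emit:
step_arm(
  increments=[
    [[-0.7, -2.3, 2.2, 0, 0, 0, 1], [-0.7, -2.3, 2.2, 0, 0, 0, 1], [-0.7, -2.3, 2.2, 0, 0, 0, 1], [-0.7, -2.3, 2.2, 0, 0, 0, 1], [0, 0, 0, 0, 0, 0, 1]],
  ],
)

```text
t: 4.05
eef_pos: [447.1, 28.2, 149.8]
ee_rot: [-0.001, -0.052, 0.999, 0.0]
force: [0.2, 0.0, 0.6]
gripper_width: 0.7
finger_force: 0.0
```

Emit:
step_arm(
  increments=[
    [[0, 0, 1.2, 0, 0, 0, 1], [0, 0, 0.8, 0, 0, 0, 1], [0, 0, 0.4, 0, 0, 0, 1], [0, 0, 0.3, 0, 0, 0, 1], [0, 0, 0, 0, 0, 0, 1]],
  ],
)

```text
t: 4.68
eef_pos: [447.4, 28.2, 123.7]
ee_rot: [-0.0, -0.052, 0.999, 0.0]
force: [1.0, 0.6, -0.6]
gripper_width: 0.9
finger_force: 0.0
```

Emit:
step_arm(
  increments=[
    [[0, 0, 0.3, 0, 0, 0, 1], [0, 0, 0.2, 0, 0, 0, 1], [0, 0, 0.1, 0, 0, 0, 1], [0, 0, 0, 0, 0, 0, 1]],
  ],
)

```text
t: 5.18
eef_pos: [447.4, 28.1, 117.8]
ee_rot: [-0.0, -0.052, 0.999, -0.0]
force: [-1.7, 0.0, 2.7]
gripper_width: 0.2
finger_force: 1.5
```

Emit:
step_arm(
  increments=[
    [[0, 0, 0.1, 0, 0, 0, 1], [0, 0, 0.1, 0, 0, 0, 1], [0, 0, 0, 0, 0, 0, 1]],
  ],
)

```text
t: 5.55
eef_pos: [447.5, 28.1, 117.4]
ee_rot: [0.001, -0.052, 0.999, -0.0]
force: [-8.6, -0.7, 24.0]
gripper_width: 0.4
finger_force: 12.1
```

At the rigid stop. I'll pull away up and towards the front quickly.

Emit:
step_arm(
  increments=[
    [[1.0, 0, -3.0, 0, 0, 0, 1], [4.5, 0, -3.0, 0, 0, 0, 1], [4.5, 0, -2.0, 0, 0, 0, 1], [1, 0, 0, 0, 0, 0, 1], [0, 0, 0, 0, 0, 0, 1]],
  ],
)

```text
t: 6.18
eef_pos: [338.3, 16.5, 195.6]
ee_rot: [0.0, -0.052, 0.999, -0.0]
force: [0.3, -0.0, -0.5]
gripper_width: 0.4
finger_force: 0.0
```

Emit:
step_arm(
  increments=[
    [[0, 0, -1, 0, 0, 0, 1], [0, 0, -1, 0, 0, 0, 1], [0, 0, -1, 0, 0, 0, 1], [0, 0, 0, 0, 0, 0, 1], [0, 0, 0, 0, 0, 0, 1]],
  ],
)

```text
t: 6.8
eef_pos: [338.0, 16.7, 225.6]
ee_rot: [-0.0, -0.052, 0.999, 0.0]
force: [-0.2, 0.0, 0.4]
gripper_width: 0.3
finger_force: 0.0
```

Emit:
step_arm(
  increments=[
    [[0, 0, 0, 0, 0, 0, 1], [0, 0, 0, 0, 0, 0, 1], [0, 0, 0, 0, 0, 0, 1], [0, 0, 0, 0, 0, 0, 1], [0, 0, 0, 0, 0, 0, 1]],
  ],
)

```text
t: 7.42
eef_pos: [338.1, 16.7, 225.7]
ee_rot: [-0.0, -0.052, 0.999, 0.0]
force: [-0.4, -0.4, -0.3]
gripper_width: 0.4
finger_force: 0.0
```

Run:
```python
from h import *
show()
ims=[]
for c in ["top","wrist","side"]:
    f=r.grab_frame(c); im=f["frame"].copy()
    for n in ["cuvette_a_top","holder_top","cover_hinge","cover_pad"]:
        for d in r.pinpoint(n,c)[:4]:
            xy=d["xy"];print(c,n,round(d["confidence"],2),np.round(xy),"z88",np.round(world(f,xy,z={"cuv":88,"hol":76,"cov":112}[n[:3]])),"depth",np.round(world(f,xy))); cv2.circle(im,tuple(int(v) for v in xy),2,(0,0,255),-1)
    cv2.imwrite(f"pics/{c}2.png",im); ims.append(im)
a=cv2.resize(ims[0][170:350,230:430],(400,360)); b=cv2.resize(ims[2][150:330,230:430],(400,360))
cv2.imwrite("pics/m2.png",np.hstack([a,b]))
```

```text
t 7.425 pos [338.1  16.7 225.7] yaw of tool y 96.0 tilt [-0.  0.] F [-0.4 -0.4 -0.3] w 0.4
top cuvette_a_top 0.63 [316. 250.] z88 [504.  60.  88.] depth [504.  60.  88.]
top cuvette_a_top 0.61 [229. 335.] z88 [333. 225.  88.] depth [330. 236.  10.]
top holder_top 0.9 [334. 253.] z88 [501.  24.  76.] depth [500.  24.  87.]
top cover_hinge 0.68 [327. 217.] z88 [568.  40. 112.] depth [564.  40. 131.]
top cover_pad 0.65 [332. 187.] z88 [628.  33. 112.] depth [598.  35. 245.]
wrist cuvette_a_top 0.66 [348. 421.] z88 [508.  63.  88.] depth [336.  26. 293.]
wrist holder_top 0.56 [313. 403.] z88 [502.  31.  76.] depth [496.  31.  84.]
side cuvette_a_top 0.56 [321. 252.] z88 [508.  44.  88.] depth [505.  54. 100.]
side holder_top 0.71 [298. 281.] z88 [527. 112.  76.] depth [514. 144. 121.]
side holder_top 0.66 [324. 252.] z88 [506.  33.  76.] depth [500.  52.  99.]
side cover_hinge 0.85 [292. 231.] z88 [566.  34. 112.] depth [563.  41. 120.]
side cover_pad 0.93 [266. 177.] z88 [671. -88. 112.] depth [597.  56. 245.]
```

View pics/m2.png

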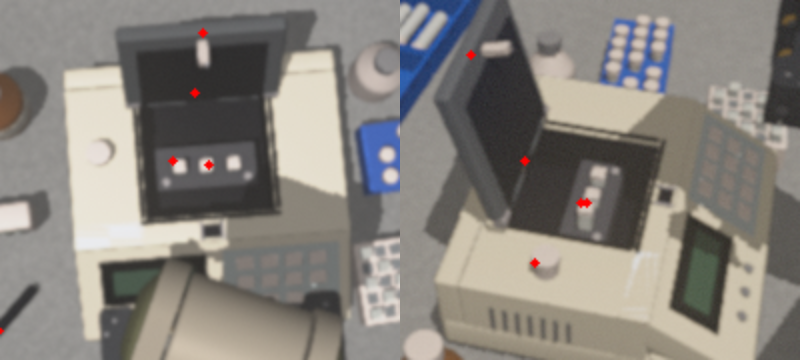

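View pics/wrist2.png

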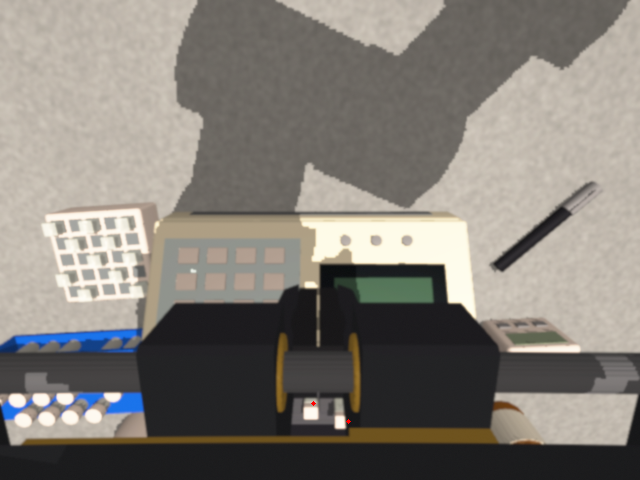

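The cover is open. The top crop shows stoppers at full-frame positions of about (320,253), (333,252) and (347,251). I'll use depth to find the proud one.

Run:
```python
from h import *
ims=[]
for c,(r0,r1,c0,c1) in {"top":(240,265,308,360),"side":(225,265,305,345)}.items():
    f=r.grab_frame(c); im=f["frame"]
    P=np.array([[world(f,(u,v)) for u in range(c0,c1)] for v in range(r0,r1)])
    br=im[r0:r1,c0:c1].min(2)
    print(c); m=((br>150)&(P[...,2]<118)&(P[...,2]>70)).astype(np.uint8)
    n,l,st,ce=cv2.connectedComponentsWithStats(m)
    for i in range(1,n):
        if st[i,4]>3: q=P[l==i]; print(st[i],ce[i]+[c0,r0],np.median(q,0).round(1),"zmax",np.percentile(q[:,2],[10,50,90]).round(1))
    ims.append(cv2.resize(im[r0-10:r1+10,c0-10:c1+10],(400,400),interpolation=0))
    # height map in photometer frame
    q=P.reshape(-1,3); a=np.radians(6); y=-(q[:,0]-503)*np.sin(a)+(q[:,1]-29)*np.cos(a); x=(q[:,0]-503)*np.cos(a)+(q[:,1]-29)*np.sin(a)
    for y0 in range(-45,50,5):
        k=(abs(y-y0)<2.5)&(abs(x)<12); 
        if k.any(): print(y0,np.percentile(q[k,2],[50,75,90,97]).round(),end="; ")
    print()
cv2.imwrite("pics/m3.png",np.hstack(ims))
```

```text
top
[22  9  6  7 41] [332.56097561 252.07317073] [501.5  26.6  86.2] zmax [84.8 86.2 87.8]
[36  8  6  7 39] [346.43589744 251.07692308] [5.04e+02 5.00e-01 8.71e+01] zmax [83.2 87.1 88.4]
[ 8 10  7  7 41] [319.14634146 252.70731707] [497.7  54.1  97.8] zmax [88.2 97.8 98.5]
[45 17  2  2  4] [353.5 257.5] [492.4 -14.9  78.6] zmax [78.1 78.6 79.1]
[ 4 20  3  3  6] [312.83333333 260.83333333] [483.4  65.7  78. ] zmax [76.5 78.  78.1]
-45 [75. 75. 76. 77.]; -40 [75. 76. 76. 76.]; -35 [78. 79. 86. 87.]; -30 [84. 87. 88. 88.]; -25 [79. 88. 89. 89.]; -20 [76. 77. 77. 78.]; -15 [76. 76. 78. 78.]; -10 [76. 76. 77. 78.]; -5 [85. 87. 88. 88.]; 0 [85. 86. 87. 88.]; 5 [77. 77. 85. 86.]; 10 [76. 76. 76. 77.]; 15 [76. 77. 77. 78.]; 20 [78. 98. 98. 99.]; 25 [97. 98. 99. 99.]; 30 [77. 97. 98. 98.]; 35 [75. 76. 76. 77.]; 40 [75. 76. 77. 77.]; 45 [76. 77. 77. 77.]; 
side
[21  9  7  6 33] [329.24242424 236.06060606] [505.3   2.6  88.2] zmax [85.5 88.2 88.7]
[18 19  7  6 36] [326.05555556 246.36111111] [503.5  28.2  87.8] zmax [86.7 87.8 88.6]
[14 26  9  6 42] [322.83333333 253.33333333] [500.5  55.8  98.4] zmax [96.6 98.4 99.1]
-45 [76. 77. 77. 78.]; -40 [76. 78. 78. 78.]; -35 [77. 79. 88. 88.]; -30 [84. 88. 89. 89.]; -25 [85. 88. 88. 89.]; -20 [77. 82. 85. 87.]; -15 [77. 77. 78. 79.]; -10 [77. 77. 77. 77.]; -5 [78. 88. 88. 88.]; 0 [87. 88. 89. 89.]; 5 [85. 87. 88. 88.]; 10 [77. 78. 85. 86.]; 15 [76. 76. 77. 87.]; 20 [78. 98. 99. 99.]; 25 [90. 99. 99. 99.]; 30 [88. 95. 98. 99.]; 35 [77. 79. 87. 88.];
```

View pics/m3.png

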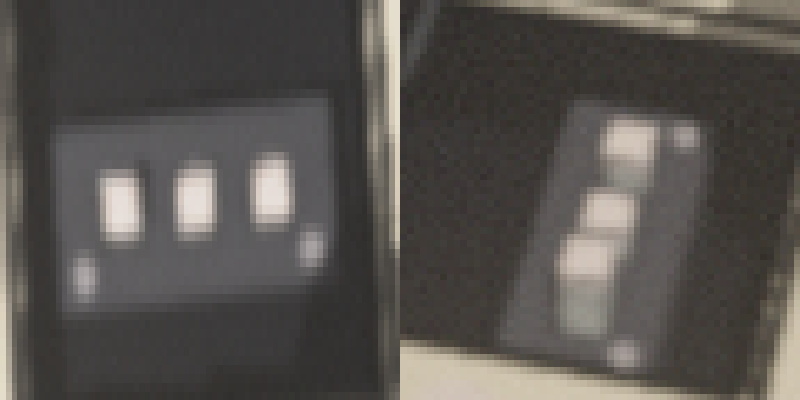

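The leftmost cuvette (largest y, near (500,55)) is proud: its top is at z≈98.5, while the others are at about 88. I'll move over it.

Emit:
step_arm(
  increments=[
    [[-3.3, 0.4, 1.0, 0, 0, 0, 1], [-3.3, 0.4, 1.5, 0, 0, 0, 1], [-3.3, 0.4, 2.0, 0, 0, 0, 1], [-3.3, 0.4, 2.0, 0, 0, 0, 1], [-3.2, 0.5, 2.0, 0, 0, 0, 1]],
  ],
)

```text
t: 8.9
eef_pos: [500.1, 54.9, 139.9]
ee_rot: [-0.0, -0.052, 0.999, -0.0]
force: [0.9, -0.5, 0.1]
gripper_width: 0.6
finger_force: 0.0
```

Emit:
step_arm(
  increments=[
    [[0, 0, 1.0, 0, 0, 0, 1], [0, 0, 1.0, 0, 0, 0, 1], [0, 0, 0.5, 0, 0, 0, 1], [0, 0, 0, 0, 0, 0, 1]],
  ],
)

```text
t: 9.4
eef_pos: [498.6, 54.5, 116.0]
ee_rot: [0.0, -0.052, 0.999, -0.0]
force: [0.6, 0.1, 1.0]
gripper_width: 0.2
finger_force: 0.0
```

Run:
```python
from h import *
show(); print(delta([499.5,55,104]))
f=r.grab_frame("wrist"); cv2.imwrite("pics/w4.png",f["frame"])
print([np.round(pix(f,p)) for p in [(499.5,55,98),(500,28,88)]])
```

```text
t 9.4 pos [498.6  54.5 116. ] yaw of tool y 96.0 tilt [ 0. -0.] F [0.6 0.1 1. ] w 0.2
[-0.09635688  0.04273101  1.19575857]
[array([315., 292.]), array([260., 280.])]
```

View pics/w4.png

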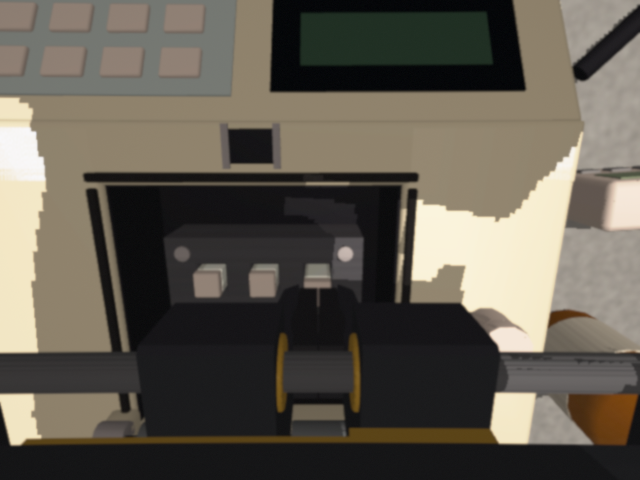

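The finger stands directly above the proud cuvette at (318,275); the seated neighbours are at (263,280) and (210,280). I'll press straight down.

Emit:
step_arm(
  increments=[
    [[0, 0, 0.7, 0, 0, 0, 1], [0, 0, 0.7, 0, 0, 0, 1], [0, 0, 0.5, 0, 0, 0, 1], [0, 0, 0.4, 0, 0, 0, 1], [0, 0, 0.3, 0, 0, 0, 1]],
  ],
)

```text
t: 10.07
eef_pos: [498.9, 54.6, 89.6]
ee_rot: [-0.0, -0.052, 0.999, -0.0]
force: [-1.7, -0.1, 2.8]
gripper_width: 0.3
finger_force: 1.5
```

Emit:
step_arm(
  increments=[
    [[0, 0, 0.1, 0, 0, 0, 1], [0, 0, 0, 0, 0, 0, 1], [0, 0, 0, 0, 0, 0, 1]],
  ],
)

```text
t: 10.45
eef_pos: [499.1, 54.6, 88.7]
ee_rot: [0.0, -0.052, 0.999, 0.0]
force: [0.4, -0.8, -0.1]
gripper_width: 0.7
finger_force: 0.0
```

Emit:
step_arm(
  increments=[
    [[0, 0, 0.1, 0, 0, 0, 1], [0, 0, 0.1, 0, 0, 0, 1], [0, 0, 0, 0, 0, 0, 1]],
  ],
)

```text
t: 10.82
eef_pos: [499.4, 54.6, 88.2]
ee_rot: [0.001, -0.052, 0.999, -0.0]
force: [-4.0, 0.3, 15.7]
gripper_width: 0.5
finger_force: 8.0
```

The cuvette is seated: a rigid stop at z=88.2 with 15.7 N. Now I'll go up and over to behind the open cover.

Emit:
step_arm(
  increments=[
    [[0, 0, -3.0, 0, 0, 0, 1], [0.2, 0, -4.5, 0, 0, 0, 1], [0.2, 0, -4.5, 0, 0, 0, 1], [0.2, 0, -4.5, 0, 0, 0, 1], [0, 0, -4.5, 0, 0, 0, 1]],
  ],
)

```text
t: 11.45
eef_pos: [492.7, 54.0, 298.3]
ee_rot: [0.0, -0.052, 0.999, -0.0]
force: [0.7, -0.2, -0.8]
gripper_width: 0.5
finger_force: 0.0
```

Emit:
step_arm(
  increments=[
    [[0, 0, 0, 0, 0, 0, 1], [-3.7, -0.7, 0, 0, 0, 0, 1], [-3.7, -0.7, 0, 0, 0, 0, 1], [-3.7, -0.7, 0, 0, 0, 0, 1], [-3.7, -0.7, 0, 0, 0, 0, 1]],
  ],
)

```text
t: 12.08
eef_pos: [644.1, 41.5, 295.0]
ee_rot: [-0.001, -0.052, 0.999, 0.0]
force: [-0.1, -0.5, 0.5]
gripper_width: 0.7
finger_force: 0.0
```

Run:
```python
from h import *
show(); print(np.round(r.read_state()["joint_pos"],2)); print(delta([642.6,42,215]))
ims=[]
for c,(r0,r1,c0,c1) in {"top":(240,265,308,360),"side":(225,265,305,345)}.items():
    f=r.grab_frame(c); im=f["frame"]
    P=np.array([[world(f,(u,v)) for u in range(c0,c1)] for v in range(r0,r1)])
    m=((im[r0:r1,c0:c1].min(2)>130)&(P[...,2]<118)&(P[...,2]>80)).astype(np.uint8)
    n,l,st,ce=cv2.connectedComponentsWithStats(m)
    for i in range(1,n):
        if st[i,4]>8: q=P[l==i]; print(c,np.median(q,0).round(1),np.percentile(q[:,2],[50,90]).round(1))
    ims.append(cv2.resize(im[100:370,180:480],(400,360)))
cv2.imwrite("pics/m5.png",np.hstack(ims))
```

```text
t 12.075 pos [644.1  41.5 295. ] yaw of tool y 96.0 tilt [-0.002  0.   ] F [-0.1 -0.5  0.5] w 0.7
[-0.12  0.53  0.88 -0.    1.73 -1.79]
[0.12914945 0.06583803 7.99639698]
side [503.5  31.3  87.1] [87.1 88.4]
side [501.1  57.   87.4] [87.4 88.3]
```

View pics/m5.png

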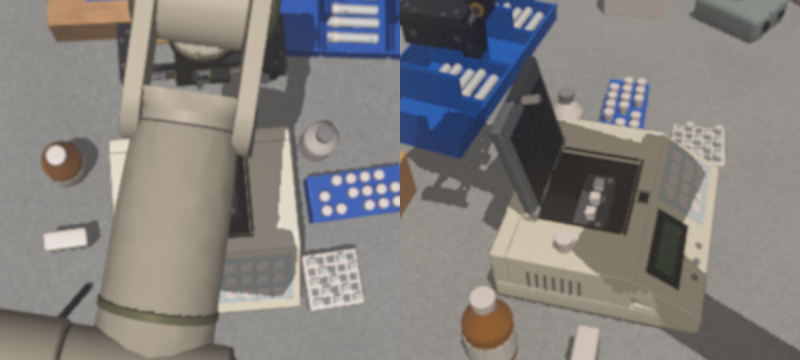

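Confirmed: the cuvette tops are level at about 88, the cover is still open and the gripper is clear behind it. I'll go down behind it and swing it shut along the arc.

Emit:
step_arm(
  increments=[
    [[0, 0, 2.7, 0, 0, 0, 1], [0, 0, 2.7, 0, 0, 0, 1], [0, 0, 2.4, 0, 0, 0, 1], [1.0, 0, 0, 0, 0, 0, 1], [1.0, 0, 0, 0, 0, 0, 1]],
  ],
)

```text
t: 12.8
eef_pos: [622.4, 39.5, 219.5]
ee_rot: [0.0, -0.052, 0.999, -0.0]
force: [2.4, -0.3, 0.9]
gripper_width: 0.7
finger_force: 1.2
```

Emit:
step_arm(
  increments=[
    [[1.3, 0, 0, 0, 0, 0, 1], [1.3, 0, 0, 0, 0, 0, 1], [1.3, 0, 0, 0, 0, 0, 1], [1.3, 0, -0.1, 0, 0, 0, 1], [1.3, 0, -0.1, 0, 0, 0, 1]],
  ],
)

```text
t: 13.42
eef_pos: [557.9, 32.6, 221.3]
ee_rot: [0.001, -0.052, 0.999, -0.0]
force: [3.7, -0.5, -1.3]
gripper_width: 0.5
finger_force: 1.5
```

Emit:
step_arm(
  increments=[
    [[1.3, 0, 0.4, 0, 0, 0, 1], [1.3, 0, 0.6, 0, 0, 0, 1], [1.3, 0, 0.6, 0, 0, 0, 1], [1.3, 0, 0.8, 0, 0, 0, 1]],
  ],
)

```text
t: 13.92
eef_pos: [506.6, 27.2, 197.3]
ee_rot: [0.001, -0.052, 0.999, -0.0]
force: [4.7, 0.2, 0.6]
gripper_width: 0.4
finger_force: 1.7
```

Emit:
step_arm(
  increments=[
    [[1.1, 0, 1.0, 0, 0, 0, 1], [1.1, 0, 1.1, 0, 0, 0, 1], [0.8, 0, 1.2, 0, 0, 0, 1], [0.8, 0, 1.3, 0, 0, 0, 1]],
  ],
)

```text
t: 14.42
eef_pos: [469.1, 23.2, 151.3]
ee_rot: [0.001, -0.052, 0.999, -0.0]
force: [4.3, 0.7, 3.2]
gripper_width: 0.5
finger_force: 1.8
```

Emit:
step_arm(
  increments=[
    [[0.4, 0, 1.0, 0, 0, 0, 1], [0.4, 0, 1.0, 0, 0, 0, 1], [0.3, 0, 0.6, 0, 0, 0, 1], [0.2, 0, 0.4, 0, 0, 0, 1], [0, 0, 0.2, 0, 0, 0, 1]],
  ],
)

```text
t: 15.05
eef_pos: [455.8, 22.0, 118.6]
ee_rot: [-0.0, -0.052, 0.999, -0.0]
force: [0.1, -1.3, 3.6]
gripper_width: 0.7
finger_force: 1.7
```

Emit:
step_arm(
  increments=[
    [[0, 0, 0.2, 0, 0, 0, 1], [0, 0, 0.1, 0, 0, 0, 1], [0, 0, 0, 0, 0, 0, 1]],
  ],
)

```text
t: 15.42
eef_pos: [455.9, 21.9, 117.7]
ee_rot: [0.0, -0.052, 0.999, -0.0]
force: [-8.3, 0.1, 26.8]
gripper_width: 0.2
finger_force: 13.9
```

Emit:
step_arm(
  increments=[
    [[0, 0, -0.5, 0, 0, 0, 1], [0, 0, -1.5, 0, 0, 0, 1], [0, 0, -3, 0, 0, 0, 1], [3, 0, -3, 0, 0, 0, 1], [3, 0, -3, 0, 0, 0, 1]],
  ],
)

```text
t: 16.05
eef_pos: [395.1, 15.9, 226.1]
ee_rot: [-0.001, -0.052, 0.999, 0.0]
force: [0.5, -0.4, 0.3]
gripper_width: 0.5
finger_force: 0.0
```

Emit:
step_arm(
  increments=[
    [[4, 0, 0, 0, 0, 0, 1], [4, 0, 0, 0, 0, 0, 1], [0, 0, 0, 0, 0, 0, 1], [0, 0, 0, 0, 0, 0, 1], [0, 0, 0, 0, 0, 0, 1]],
  ],
)

```text
t: 16.68
eef_pos: [317.6, 7.4, 225.6]
ee_rot: [-0.0, -0.052, 0.999, 0.0]
force: [-0.0, 0.1, 0.1]
gripper_width: 0.2
finger_force: 0.0
```

Run:
```python
from h import *
show(); ims=[]
a=np.radians(6)
for c in ["top","side"]:
    f=r.grab_frame(c); im=f["frame"]; ims.append(cv2.resize(im[130:360,190:470],(400,330)))
    for h in (-15,-70,-110,-130):
        for y in (-50,50):
            p=np.array([568+h*np.cos(a)-y*np.sin(a),34+h*np.sin(a)+y*np.cos(a),122]); print(c,h,y,world(f,pix(f,p)).round(1))
    for n in ["vial","timer","reagent","pen","rack","cuvette_tray","buffer"]:
        print(n,[(round(d["confidence"],2),np.round(d["xy"])) for d in r.pinpoint(n,c)[:1]])
cv2.imwrite("pics/m6.png",np.hstack(ims))
```

```text
t 16.675 pos [317.6   7.4 225.6] yaw of tool y 96.0 tilt [-0.001  0.   ] F [-0.   0.1  0.1] w 0.2
top -15 -50 [558.5 -17.4 120.6]
top -15 50 [547.9  82.2 122. ]
top -70 -50 [503.5 -23.  123. ]
top -70 50 [493.2  76.4 121.8]
top -110 -50 [463.7 -27.1 123. ]
top -110 50 [453.5  72.2 120.8]
top -130 -50 [443.9 -29.2 123.3]
top -130 50 [433.5  70.1 121.7]
vial [(0.44, array([280., 248.]))]
timer [(0.83, array([236., 277.]))]
reagent [(0.67, array([231., 227.]))]
pen [(0.76, array([230., 337.]))]
rack [(0.73, array([444., 247.]))]
cuvette_tray [(0.84, array([429., 311.]))]
buffer [(0.78, array([415., 211.]))]
side -15 -50 [558.2 -17.  122.3]
side -15 50 [548.   81.7 121.5]
side -70 -50 [503.4 -22.2 122.8]
side -70 50 [492.9  77.2 123. ]
side -110 -50 [463.6 -26.3 122.9]
side -110 50 [453.3  72.5 122.3]
side -130 -50 [443.9 -28.9 122.4]
side -130 50 [433.5  69.8 121.6]
vial [(0.8, array([303., 282.]))]
timer [(0.66, array([317., 379.]))]
reagent [(0.81, array([250., 359.]))]
pen [(0.85, array([384., 405.]))]
rack [(0.57, array([347., 194.]))]
cuvette_tray [(0.74, array([401., 223.]))]
buffer []
```

View pics/m6.png

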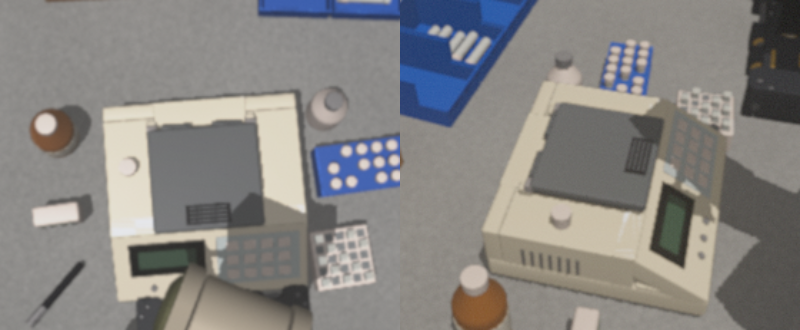

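The cover is shut and level at z≈122 more than a second after release, and the bystanders are where they stood, so I'll hand in.

```bash
python3 -c "
from bench import r
print(r.sign_off())"
```

```text
the job is handed in; nothing more can be done
None
```

I popped the cover open, pushed the proud cuvette home level with the others, and pressed the cover shut until it stayed closed by itself. I saw no bystander displaced, and the job was handed in at about 17 s; the hand-in returned no verdict.

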